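Clamp a carved foot in the carving cradle

ROBOT

A 6-joint arm with a two-finger parallel gripper is mounted at the origin on the work surface. World frame = base frame: x ahead of the robot, y to its left, z up, the work surface at z = 0. Lengths are in m, angles in degrees, forces in N, time in s.
With the tool pointing down it reaches from about 0.3 to 0.75 m from the base axis. Payload 8.5 kg.
Tool frame: the origin (TCP) lies midway between the tips of the shut fingers; the grasp point (between the pads) lies 19 mm behind it (env.grasp_offset is the distance from the TCP to the grasp point, in m); z points along the fingers, y is the line along which they close (so a half turn about z gives the same grasp; the last joint's range is limited). The gripper opens to 85 mm and grips with 20 to 120 N. Pads are 22 mm wide; open, the fingers measure 114 mm over their backs; the gripper's body (76 mm by 85 mm) begins 54 mm behind the grasp point. The pads swing forward as they close: fully open they stand 13 mm farther back than shut.
Start: joints at [-76.736, 21.807, 74.336, -0, 83.858, -12.336], TCP at [0.238, -0.496, 0.231] pointing down, gripper open.
Joint ranges: [-178.18, 178.18], [-50.72, 133.34], [12.68, 142.11], [-81.47, 261.47], [9.98, 163.14], [-165.26, 165.26]. Speed limits (degrees/s): [136.94, 136.94, 180, 180, 180, 180].

INTERFACE

Orientations are given as a 3x3 rotation matrix whose columns are the frame's x, y, z axes.
In Python, from rig import env gives the robot as it stands.
- The arm moves only by the tool servo_tool, never from a script. Its argument "deltas" is text: rows parted by semicolons, each of 7 numbers parted by spaces: the opening, from 0 (shut) to 1 (fully open), then the shift along the tool's x, y, z in mm, then the turn, a rotation vector about the tool's x, y, z in rad. A call has 1 to 8 rows; each row shifts and turns the commanded pose from where the row before left it, along the tool's axes as they then stand; what a row does not reach is not made up. A row lasts 1/12 s, in which the tool goes at most 41.7 mm and 7.16 degrees, less where a joint would pass 70% of its speed; a pose out of reach is approached as far as the arm can. A call is refused whole if a number of a shift passes 41.7 or a number of a turn 0.125, either way. A call with a gripper value outside its range is refused whole. The fingers move at their own pace and stop on an object; "newtons" is the grip in N (left out, the last holds). Time passes only in rows, so rows that do not move let the fingers close. It gives the time, the measured TCP pose, the force, the opening and the grip force at its end, in the units of the state.
- env.observe(): the state, without advancing time (a new reading comes with each control period).
- env.get_image(name): name is "side" or "top" or "wrist"; returns a dict with "img" (400x640x3 uint8, red, green, blue), "depth" (400x640 float32, m along the optical axis (not along the pixel's ray), 0 where there is no reading), "camera_matrix" (3x3 intrinsics, pixels), "world_to_cam" (4x4, takes a point from world to camera coordinates). Camera axes: x right, y down, z forward; pixel columns grow to the right and rows downward; lengths in m; the calibration is good to about 2 mm. A picture is of the moment at which its call begins.
- env.close_job(): hands the job in; it is judged then, once.
Trained networks look in a picture, given as the dict that the camera call returned (one of the last four; its "shot" number tells which), for a name from the list of things; names that differ only in an ending like _2 or _b are one class to them, and where a whole thing is asked for, a point or a joint stands for the part that bears it (a point fixed in the world has none). Each returns a list of dicts, best first, with "conf" (0 to 1); they miss things now and then, are a little off and sometimes report something else, mostly with a low value. They report only what shows in the picture. A call takes as long as a camera call. They do not tell look-alikes from the thing itself.
- env.spot_in(name, picture): "bbox" ([centre column, centre row, width, height] in pixels, round what is visible of it).
- env.spot_point(name, picture): "uv" ([column, row] in pixels: a listed point, or the origin of a listed thing).
The state is a dict: "time_s": time; "q": joint angles; "qvel": joint speeds; "joint_efforts": joint torques, N m; "position": TCP position; "tool_rot": TCP orientation; "ft_force": force on the tool from outside, world axes, zero at the start; "wrist_torque": the same for the moment, N m; "grip_width": finger opening in m; "gripper_force": force on a finger pad.
Only numpy, scipy, OpenCV 4.12 (cv2) and the standard library are available. Lean on these libraries where they do the work, as an engineer would, in place of code of your own. Each camera call takes 0.05 s, during which the arm holds its last target. There are 200 camera calls.

TASK

Slide the tailstock of the carving cradle along its bed until the carved wooden foot is held snugly between the tailstock and the headstock, with no gap at either end. Then press the clamp lever on the tailstock all the way down to level to lock it, and leave the foot and tailstock tight together. Do not disturb the spare foot, mallet, bottle or chisel tray lying around.

Things in the scene. Friction and masses are not known exactly. Their poses are not given: they have to be found in the camera images.
- cradle: Carving cradle, fixed to the bench: dark wooden bed 120 mm wide (x), 440 mm long (y), bed top 30 mm above the bench. Origin: centre of the bed, on the bench. Two low fences (top 48 mm above the bench, inner gap 80 mm) run along y. The headstock, a dark wooden block 110 mm wide, 60 mm long, top at 120 mm, is fixed at its -y end; the grey tailstock slides along y at the +y end.
- headstock_face (a point): Centre line of the headstock's face that looks to the cradle's +y, at cradle (0, -150, 60) mm; axes as the cradle's. The foot's end must come against this face.
- tailstock (a joint): Slide of the tailstock, m: 0 at its outer end, growing as it moves to the cradle's -y, towards the headstock; travel 0.165. Takes about 5 N to move, stays where it is left; reads 0.150 with the foot tight against the headstock.
- tail_back (a point): On the tailstock, a grey metal block 74 mm wide (x), 80 mm long (y), from 30 to 110 mm above the bench, lever on top. The point is the middle of the top edge of its back face, which looks to the cradle's +y, away from the headstock; axes as the cradle's. One can push on this back face a little below the edge; above the block's +x half is clear.
- tail_front (a point): On the tailstock: its front face (looking to the cradle's -y, towards the foot), on the centre line, 60 mm above the bench; axes as the cradle's. It lies 80 mm from tail_back along y.
- lever (a joint): Clamp lever on the tailstock, rad: 0 is raised 45 degrees, 0.785 is level, fully down against its stop, pointing to the cradle's -x. It stays where it is left; friction 0.2 N m, so about 4 N pressing down 55 mm from the pivot. Its axis runs along the slide, 122 mm above the bench, at (-30, -55) mm in x, y from tail_back.
- lever_tip (a point): End of the lever, 110 mm from its axis, on its centre line: a steel bar 12 mm wide, 10 mm thick, with a light wooden grip 65 mm long, 26 mm wide, 16 mm thick from 45 to 110 mm from the axis. Raised, the tip lies 78 mm from the axis towards the cradle's -x and 78 mm above it. Axes turn with the lever.
- blank: The carved wooden foot (an animal's paw for furniture) to be clamped, loose on the bed between the fences: a plinth 72 mm wide (x), 120 mm long (y), 45 mm high, with three toes on the top at its -y end and a round leg stump, top 103 mm above its underside, at +y 20 mm. Origin: centre of its underside. Its y runs along the cradle's y. About 0.35 kg.
- blank_end (a point): Middle of the foot's end face at its -y (toe) end, 60 mm from its origin, 30 mm above its underside: the face that must meet the headstock.
- spare: Bystander: a second carved foot of the same wood, shape and size as the first, standing on the bench. Origin: centre of its underside.
- mallet: Bystander: carver's wooden round mallet lying on the bench, 275 mm long along its x, head 72 mm in diameter. Origin: on the bench under its middle.
- bottle: Bystander: clear plastic bottle with an orange cap, 60 mm in diameter, 170 mm tall, standing. Origin: centre of its underside.
- tray: Bystander: low dark wooden tray 150 x 300 x 35 mm with chisels. Origin: centre of its underside.
Things that resemble listed ones, but are neither listed nor needed, are in the scene too. What is shaped like the blank but green or orange is not meant.

How it is judged:
By the outcome, as a careful person would: the job done as asked, in the order asked, and still so for the second after the job is handed in, with the robot touching nothing.
It also fails if it takes over 45 s, if anything falls off the work surface, if the arm or the gripper's body presses on something with over 40 N, if the wrist force passes 120 N, or if a joint passes its speed limit or range.

## Working session

There is one attempt and no reset: what is moved stays moved. The work goes in short steps, Python scripts to look and compute and a tool call to move; the robot and the scene stay as the last step left them, time stands still between calls to the robot, and variables do not carry over. Pictures are saved under pics/ and viewed, at most 10 in all, crops included, and the job is handed in when it is done.

Besides the shell and the picture viewer there is one more tool, called after "Request:" as name(argument=value, ...) on one line, values as JSON. servo_tool: Moves the arm, as the interface text tells. Its arguments: {"type":"object","properties":{"deltas":{"type":"string"},"newtons":{"type":"number"}},"required":["deltas"]}

```bash
mkdir -p pics; cat > h.py <<'E'
import numpy as np, cv2
from rig import env
def px2w(p,uv,z=None,r=2):
    K=p["camera_matrix"];T=np.linalg.inv(p["world_to_cam"]);u,v=uv
    ray=np.linalg.inv(K)@[u,v,1]
    if z is None:
        d=p["depth"][max(0,int(v)-r):int(v)+r+1,max(0,int(u)-r):int(u)+r+1];d=d[d>0];s=np.median(d)
    else:
        R=T[:3,:3]@ray; s=(z-T[2,3])/R[2]
    return T[:3,:3]@(ray*s)+T[:3,3]
def w2px(p,w):
    c=p["world_to_cam"]@np.r_[w,1];q=p["camera_matrix"]@c[:3];return q[:2]/q[2]
def save(p,n,c=None):
    im=p["img"][:,:,::-1]
    if c: im=cv2.resize(im[c[1]:c[3],c[0]:c[2]],None,fx=c[4],fy=c[4],interpolation=2)
    cv2.imwrite("pics/"+n,im)
E
python3 - <<'E'
from h import *
np.set_printoptions(precision=4,suppress=True)
for c in ["top","side"]:
    p=env.get_image(c);save(p,c+"1.png")
    for n in "cradle headstock_face tail_back tail_front lever_tip blank blank_end spare mallet bottle tray".split():
        for d in env.spot_point(n,p)[:3]:
            print(c,n,round(d["conf"],2),np.round(d["uv"],1),px2w(p,d["uv"]))
print(env.observe()["tool_rot"])
E
```

```text
top cradle 0.9 [329.9 202.1] [0.5149 0.0107 0.0754]
top cradle 0.43 [388.8 128.5] [ 0.767  -0.1805  0.0275]
top cradle 0.2 [286.7 225.4] [0.4508 0.1478 0.0016]
top headstock_face 0.83 [378.1 211. ] [ 0.4947 -0.1409  0.0325]
top tail_back 0.77 [284.6 190.8] [0.5427 0.1466 0.1085]
top tail_front 0.73 [312.2 196.6] [0.54   0.0664 0.0289]
top lever_tip 0.57 [287.  224.8] [0.4307 0.1293 0.1963]
top blank 0.98 [344.2 206.9] [ 0.5004 -0.0329  0.0746]
top blank 0.69 [226.2 171. ] [0.61   0.3319 0.0783]
top blank 0.59 [258.4 285.4] [0.2631 0.2257 0.0445]
top blank_end 0.86 [364.4 209.9] [ 0.4912 -0.094   0.0772]
top blank_end 0.68 [236.6 284.3] [0.2647 0.3007 0.0016]
top blank_end 0.67 [234.5 151.8] [0.6941 0.326  0.0005]
top spare 0.65 [165.3 178.2] [0.5901 0.5266 0.0605]
top mallet 0.89 [284.4 131.8] [0.7443 0.1565 0.0577]
top mallet 0.63 [387.4 125.7] [ 0.7774 -0.1765  0.0252]
top tray 0.93 [388.4 126.4] [ 0.7738 -0.1791  0.0286]
top tray 0.43 [344.8 206. ] [ 0.5031 -0.0347  0.0751]
side cradle 0.62 [317.5 236.9] [0.4763 0.06   0.0419]
side headstock_face 0.84 [357.6 207.3] [ 0.4671 -0.136
[... 299 characters left out ...]
 0.1078]
side lever_tip 0.57 [312.1 204.8] [ 0.6683 -0.1296  0.0021]
side blank 0.76 [337.5 301.3] [0.2295 0.2632 0.0506]
side blank 0.61 [218.4 268.8] [0.5841 0.3724 0.0452]
side blank 0.57 [332.8 222.2] [ 0.4736 -0.0126  0.0628]
side blank_end 0.75 [207.9 250.8] [0.6631 0.3461 0.0581]
side blank_end 0.73 [317.2 306. ] [0.2779 0.2892 0.0242]
side blank_end 0.63 [341.8 207.2] [ 0.4865 -0.0747  0.0861]
side spare 0.67 [160.8 306.8] [0.5715 0.576  0.0461]
side mallet 0.63 [234.2 230.4] [0.717  0.1985 0.0344]
side tray 0.92 [300.  192.6] [ 0.7373 -0.1399  0.0242]
side tray 0.29 [318.8 237.5] [0.4732 0.0573 0.0396]
[[ 0.9018  0.4321 -0.    ]
 [ 0.4321 -0.9018  0.    ]
 [-0.     -0.     -1.    ]]
```

```bash
python3 - <<'E'
from h import *
a=cv2.imread("pics/top1.png")[110:310,140:440]
b=cv2.imread("pics/side1.png")[150:340,140:440]
cv2.imwrite("pics/both.png",np.vstack([cv2.resize(a,None,fx=1.5,fy=1.5,interpolation=2),cv2.resize(b,None,fx=1.5,fy=1.5,interpolation=2)]))
E
```

```text
(no output)
```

View pics/both.png

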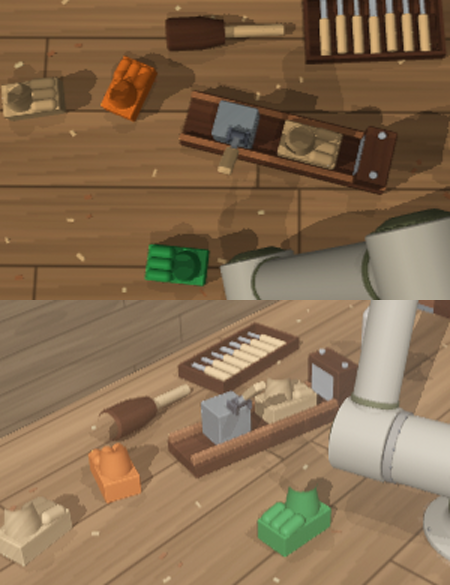

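The top view shows three blank-like things. The wooden foot at (344,207) stands in the cradle, so it is the blank. The one at (160,178) is the spare; the orange (226,171) and green (258,285) ones are look-alikes. The tailstock top is at about (297,192), with its lever raised toward (287,225). Next I fit the geometry.

```bash
cat >> h.py <<'E'
def cloud(p):
    K=p["camera_matrix"];T=np.linalg.inv(p["world_to_cam"]);d=p["depth"]
    v,u=np.indices(d.shape);c=np.stack([(u-K[0,2])/K[0,0]*d,(v-K[1,2])/K[1,1]*d,d],-1)
    w=c@T[:3,:3].T+T[:3,3];w[d==0]=9;return w
def rect(w,z0,z1,c,r):
    m=(w[...,2]>z0)&(w[...,2]<z1)&(np.hypot(w[...,0]-c[0],w[...,1]-c[1])<r)
    a=w[m][:,:2].astype(np.float32);return cv2.minAreaRect(a*1000),len(a),np.median(w[m][:,2])
E
python3 - <<'E'
from h import *
p=env.get_image("top");w=cloud(p)
print("tail",rect(w,.104,.115,(.54,.1),.09))
print("head",rect(w,.112,.126,(.47,-.18),.09))
print("fences",rect(w,.025,.055,(.515,.0),.26))
print("blank",rect(w,.068,.14,(.50,-.03),.08))
save(p,"crop2.png",(250,150,410,250,5))
E
```

```text
tail (((539.0143432617188, 113.55873107910156), (79.80518341064453, 81.67720794677734), 75.82837677001953), 516, np.float64(0.10951589342290191))
head (((475.07623291015625, -167.36534118652344), (60.27743148803711, 110.54338836669922), 76.48959350585938), 750, np.float64(0.11964772370041143))
fences (((613.7982177734375, -16.001617431640625), (440.0078430175781, 319.24951171875), 76.40386199951172), 3116, np.float64(0.03239494956782951))
blank (((505.56842041015625, -38.13536071777344), (119.37153625488281, 73.13074493408203), 75.67078399658203), 924, np.float64(0.08028674795981527))
```

View pics/crop2.png

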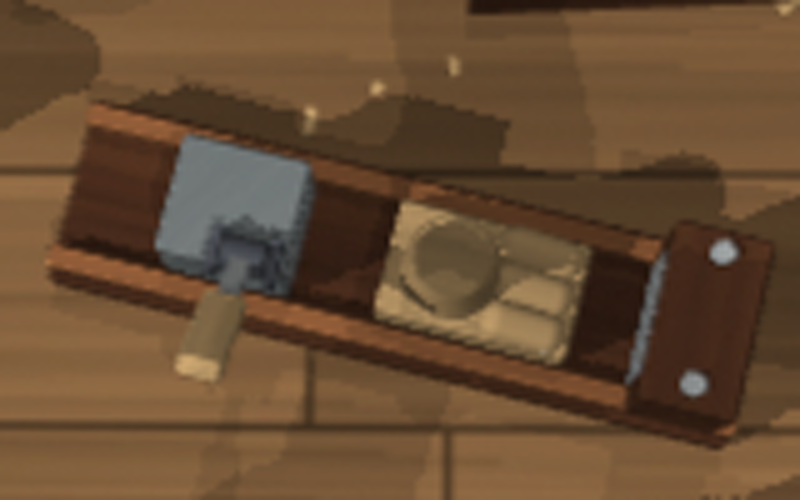

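Request:
servo_tool(deltas="0 0 0 -3 0 0 -0.111;0 0 0 -3 0 0 -0.111;0 0 0 -3 0 0 -0.111;0 0 0 -3 0 0 -0.111;0 0 0 -3 0 0 -0.111;0 0 0 -3 0 0 -0.111;0 0 0 -3 0 0 -0.111;0 0 0 -3 0 0 -0.111")

```text
time_s: 1.92
position: [0.2376, -0.496, 0.2555]
tool_rot: [[0.228, 0.974, -0.0], [0.974, -0.228, 0.0], [0.0, -0.0, -1.0]]
ft_force: [0.5, 0.3, 0.3]
grip_width: -0.0001
gripper_force: 0.0
```

Request:
servo_tool(deltas="0 30 7 0 0 0 0;0 30 7 0 0 0 0;0 30 7 0 0 0 0;0 30 7 0 0 0 0;0 30 7 0 0 0 0;0 30 7 0 0 0 0;0 30 7 0 0 0 0;0 30 7 0 0 0 0")

```text
time_s: 2.58
position: [0.3486, -0.2743, 0.2555]
tool_rot: [[0.234, 0.972, 0.0], [0.972, -0.234, -0.0], [-0.0, 0.0, -1.0]]
ft_force: [0.1, -0.8, 0.1]
grip_width: -0.0002
gripper_force: 0.0
```

Request:
servo_tool(deltas="0 30 7 0 0 0 0;0 30 7 0 0 0 0;0 30 7 0 0 0 0;0 30 7 0 0 0 0;0 30 7 0 0 0 0;0 30 7 0 0 0 0;0 30 7 0 0 0 0;0 30 7 0 0 0 0")

```text
time_s: 3.25
position: [0.4592, -0.054, 0.2555]
tool_rot: [[0.234, 0.972, 0.0], [0.972, -0.234, -0.0], [-0.0, 0.0, -1.0]]
ft_force: [1.1, -0.9, 0.1]
grip_width: 0.0002
gripper_force: 0.0
```

Request:
servo_tool(deltas="0 30 7 0 0 0 0;0 30 7 0 0 0 0;0 30 7 0 0 0 0;0 30 7 0 0 0 0;0 30 7 0 0 0 0;0 30 7 0 0 0 0;0 30 7 0 0 0 0;0 0 0 0 0 0 0")

```text
time_s: 3.92
position: [0.5567, 0.1412, 0.2547]
tool_rot: [[0.23, 0.973, 0.0], [0.973, -0.23, 0.001], [0.001, -0.0, -1.0]]
ft_force: [-1.4, 0.9, -0.2]
grip_width: 0.0002
gripper_force: 0.0
```

```bash
cat >> h.py <<'E'
O=np.array([.5174,.0076]);Y=np.array([.2352,.972]);X=np.array([.972,-.2352])
def cr(a): d=np.asarray(a[:2])-O;return np.round([d@X*1000,d@Y*1000,(a[2] if len(a)>2 else 0)*1000],1)
E
python3 - <<'E'
from h import *
s=env.observe();print(s["time_s"],cr(s["position"]),np.round(s["tool_rot"],3),s["ft_force"],s["grip_width"])
p=env.get_image("top");w=cloud(p)
print("tail",rect(w,.104,.115,(.54,.1),.09))
print([ (n,round(d["conf"],2),cr(px2w(p,d["uv"]))) for n in("tail_back","bottle") for d in env.spot_point(n,p)[:1]])
E
```

```text
3.9167 [  6.8 139.1 254.7] [[ 0.23   0.973  0.   ]
 [ 0.973 -0.23   0.001]
 [ 0.001 -0.    -1.   ]] [-1.43604621  0.88323667 -0.19136427] 0.00022198572173666916
tail (((543.9351196289062, 112.42362213134766), (80.12447357177734, 71.42831420898438), 75.49437713623047), 203, np.float64(0.10926100503668223))
[('tail_back', 0.82, array([-76.9,  86. , 555. ])), ('bottle', 0.69, array([ 119.6, -410.9,   90. ]))]
```

Request:
servo_tool(deltas="0 25 3 0 0 0 0;0 22 2 0 0 0 0;0 0 0 20 0 0 0;0 0 0 30 0 0 0;0 0 0 30 0 0 0;0 0 0 30 0 0 0;0 0 0 30 0 0 0;0 0 0 28 0 0 0")

```text
time_s: 4.73
position: [0.571, 0.1804, 0.0863]
tool_rot: [[0.235, 0.972, -0.0], [0.972, -0.235, -0.0], [-0.0, 0.0, -1.0]]
ft_force: [0.1, 0.5, -0.1]
grip_width: -0.0002
gripper_force: 0.0
```

Request:
servo_tool(deltas="0 -5 0 0 0 0 0;0 -5 0 0 0 0 0;0 -5 0 0 0 0 0;0 -5 0 0 0 0 0;0 -5 0 0 0 0 0;0 -5 0 0 0 0 0;0 -5 0 0 0 0 0;0 -5 0 0 0 0 0")

```text
time_s: 5.4
position: [0.5629, 0.143, 0.089]
tool_rot: [[0.234, 0.972, 0.004], [0.972, -0.234, 0.001], [0.002, 0.004, -1.0]]
ft_force: [1.7, 5.0, 4.0]
grip_width: 0.0003
gripper_force: 2.6
```

```bash
python3 - <<'E'
from h import *
s=env.observe();print(s["time_s"],cr(s["position"]),s["ft_force"])
E
```

```text
5.4 [ 12.4 142.4  89. ] [1.72285668 4.98306833 3.99487144]
```

Request:
servo_tool(deltas="0 -5 0 0 0 0 0;0 -5 0 0 0 0 0;0 -5 0 0 0 0 0;0 -5 0 0 0 0 0;0 -5 0 0 0 0 0;0 -5 0 0 0 0 0;0 -5 0 0 0 0 0;0 -5 0 0 0 0 0")

```text
time_s: 6.07
position: [0.5534, 0.1043, 0.0889]
tool_rot: [[0.234, 0.972, 0.004], [0.972, -0.234, 0.002], [0.002, 0.003, -1.0]]
ft_force: [1.7, 7.3, 4.6]
grip_width: -0.0003
gripper_force: 3.6
```

Request:
servo_tool(deltas="0 -4 0 0 0 0 0;0 -4 0 0 0 0 0;0 -4 0 0 0 0 0;0 -4 0 0 0 0 0;0 -4 0 0 0 0 0;0 -3 0 0 0 0 0;0 -3 0 0 0 0 0;0 -2 0 0 0 0 0")

```text
time_s: 6.73
position: [0.5469, 0.0774, 0.0889]
tool_rot: [[0.234, 0.972, 0.004], [0.972, -0.234, 0.002], [0.003, 0.003, -1.0]]
ft_force: [2.1, 8.3, 3.9]
grip_width: 0.0
gripper_force: 4.0
```

```bash
python3 - <<'E'
from h import *
s=env.observe();print(s["time_s"],cr(s["position"]),s["ft_force"])
p=env.get_image("side");save(p,"side3.png",(250,170,390,270,5))
E
```

```text
6.7333 [12.2 74.7 88.9] [2.1308556  8.31812983 3.93023863]
```

View pics/side3.png

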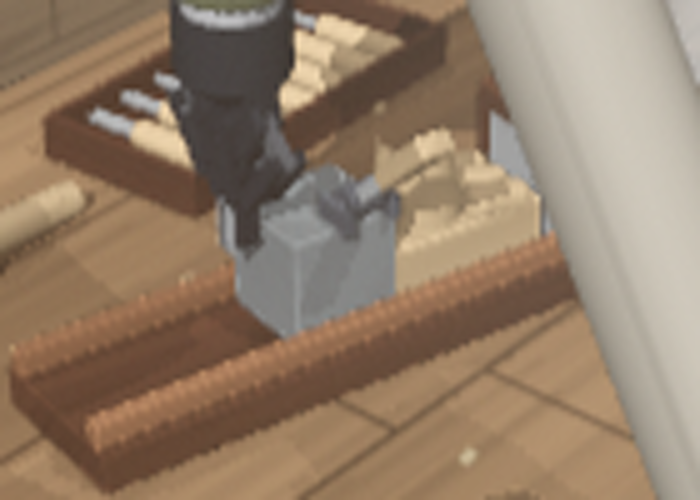

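The tailstock at crop pixel (320,260) now touches the foot, at (400–540, 220). A small gap to the headstock remains, so I keep pushing slowly.

Request:
servo_tool(deltas="0 -2 0 0 0 0 0;0 -2 0 0 0 0 0;0 -2 0 0 0 0 0;0 -1 0 0 0 0 0;0 -1 0 0 0 0 0;0 -1 0 0 0 0 0")

```text
time_s: 7.28
position: [0.5448, 0.0688, 0.0889]
tool_rot: [[0.234, 0.972, 0.004], [0.972, -0.234, 0.002], [0.003, 0.003, -1.0]]
ft_force: [1.3, 8.0, 4.6]
grip_width: 0.0002
gripper_force: 4.0
```

Request:
servo_tool(deltas="0 -1 0 0 0 0 0;0 -1 0 0 0 0 0;0 -1 0 0 0 0 0;0 -1 0 0 0 0 0")

```text
time_s: 7.62
position: [0.5438, 0.0649, 0.0889]
tool_rot: [[0.234, 0.972, 0.004], [0.972, -0.234, 0.002], [0.003, 0.003, -1.0]]
ft_force: [1.3, 7.8, 4.0]
grip_width: 0.0001
gripper_force: 4.0
```

Request:
servo_tool(deltas="0 -1 0 0 0 0 0;0 -1 0 0 0 0 0")

```text
time_s: 7.78
position: [0.5437, 0.0643, 0.0889]
tool_rot: [[0.234, 0.972, 0.005], [0.972, -0.234, 0.005], [0.006, 0.004, -1.0]]
ft_force: [6.2, 21.2, 3.3]
grip_width: -0.0003
gripper_force: 10.6
```

Request:
servo_tool(deltas="0 -1 0 0 0 0 0;0 -1 0 0 0 0 0")

```text
time_s: 7.95
position: [0.5437, 0.0642, 0.089]
tool_rot: [[0.234, 0.972, 0.006], [0.972, -0.234, 0.008], [0.01, 0.004, -1.0]]
ft_force: [7.9, 32.7, 2.0]
grip_width: -0.0002
gripper_force: 16.4
```

The force rose to 33 N with no motion, so the foot is seated. I back off, rise, and go over the lever.

Request:
servo_tool(deltas="0 3 0 0 0 0 0;0 10 0 0 0 0 0;0 12 0 0 0 0 0;0 0 0 -30 0 0 0;0 0 0 -40 0 0 0;0 0 0 -40 0 0 0;0 0 0 -40 0 0 0;0 0 0 0 0 0 0")

```text
time_s: 8.62
position: [0.5504, 0.085, 0.2455]
tool_rot: [[0.233, 0.972, 0.014], [0.972, -0.233, -0.001], [0.002, 0.014, -1.0]]
ft_force: [0.8, -0.1, 1.1]
grip_width: -0.0
gripper_force: 0.0
```

Request:
servo_tool(deltas="0 -10 -20 0 0 0 0;0 -20 -22 0 0 0 0;0 -20 -22 0 0 0 0;0 -20 -22 0 0 0 0;0 -15 -15 0 0 0 0;0 -2 -6 0 0 0 0;0 0 0 0 0 0 0")

```text
time_s: 9.2
position: [0.4229, 0.025, 0.2377]
tool_rot: [[0.235, 0.972, 0.001], [0.972, -0.235, -0.0], [-0.0, 0.001, -1.0]]
ft_force: [1.1, -0.4, 0.8]
grip_width: 0.0004
gripper_force: 0.0
```

```bash
python3 - <<'E'
from h import *
s=env.observe();print(s["time_s"],cr(s["position"]),s["ft_force"])
p=env.get_image("side");save(p,"side4.png",(250,140,410,260,5))
q=env.get_image("top");w=cloud(q)
print("tail",rect(w,.104,.115,(.517,.017),.07))
E
```

```text
9.2 [-96.   -5.3 237.7] [ 1.1396392  -0.3783747   0.79891556]
tail (((546.70556640625, 10.50711441040039), (79.15902709960938, 18.725727081298828), 76.98727416992188), 154, np.float64(0.10984545745736307))
```

View pics/side4.png

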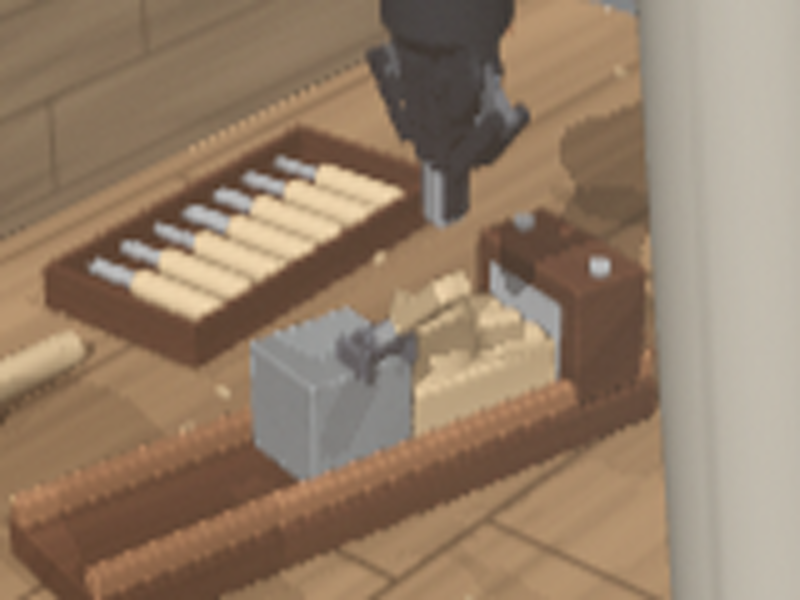

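The foot (415–560, 340) meets both the headstock and the tailstock, and the fingers are over the lever tip (455,285). Pressing down.

Request:
servo_tool(deltas="0 0 0 10 0 0 0;0 0 0 10 0 0 0;0 0 0 7 0 0 0;0 0 0 5 0 0 0;0 0 0 5 0 0 0;0 0 0 5 0 0 0;0 0 0 5 0 0 0;0 0 0 5 0 0 0")

```text
time_s: 9.97
position: [0.4239, 0.025, 0.1851]
tool_rot: [[0.234, 0.972, 0.001], [0.972, -0.234, -0.0], [0.0, 0.001, -1.0]]
ft_force: [-0.1, 0.5, 2.5]
grip_width: -0.0
gripper_force: 1.0
```

Request:
servo_tool(deltas="0 0 0 5 0 0 0;0 0 0 5 0 0 0;0 0 0 5 0 0 0;0 0 0 5 0 0 0;0 0 0 5 0 0 0;0 0 0 5 0 0 0;0 0 0 5 0 0 0;0 0 0 5 0 0 0")

```text
time_s: 10.63
position: [0.4234, 0.025, 0.1448]
tool_rot: [[0.234, 0.972, -0.0], [0.972, -0.234, 0.0], [-0.0, -0.0, -1.0]]
ft_force: [-1.0, 1.0, 3.0]
grip_width: 0.0
gripper_force: 1.2
```

Request:
servo_tool(deltas="0 0 0 4 0 0 0;0 0 0 3 0 0 0;0 0 0 2 0 0 0;0 0 0 2 0 0 0;0 0 0 2 0 0 0")

```text
time_s: 11.05
position: [0.4236, 0.025, 0.1322]
tool_rot: [[0.234, 0.972, -0.0], [0.972, -0.234, 0.0], [0.0, -0.0, -1.0]]
ft_force: [-1.4, -0.0, 2.5]
grip_width: 0.0001
gripper_force: 1.2
```

Request:
servo_tool(deltas="0 0 0 1 0 0 0;0 0 0 1 0 0 0;0 0 0 1 0 0 0")

```text
time_s: 11.3
position: [0.4236, 0.025, 0.1297]
tool_rot: [[0.234, 0.972, 0.0], [0.972, -0.234, -0.0], [-0.0, 0.0, -1.0]]
ft_force: [-7.3, 1.7, 18.6]
grip_width: -0.0001
gripper_force: 9.9
```

Request:
servo_tool(deltas="0 0 0 1 0 0 0;0 0 0 1 0 0 0")

```text
time_s: 11.47
position: [0.4237, 0.025, 0.1292]
tool_rot: [[0.233, 0.972, 0.001], [0.972, -0.233, -0.001], [-0.0, 0.001, -1.0]]
ft_force: [-13.7, 1.8, 40.7]
grip_width: -0.0002
gripper_force: 20.3
```

The lever is at its stop. I lift straight up, move clear and check.

Request:
servo_tool(deltas="0 0 0 -3 0 0 0;0 0 0 -10 0 0 0;0 0 0 -30 0 0 0;0 0 0 -30 0 0 0;0 0 0 -40 0 0 0;0 0 0 -20 0 0 0;0 0 -30 0 0 0 0;0 0 -30 0 0 0 0")

```text
time_s: 12.13
position: [0.3657, 0.0388, 0.2611]
tool_rot: [[0.234, 0.972, 0.003], [0.972, -0.234, -0.001], [0.0, 0.003, -1.0]]
ft_force: [-0.9, -0.3, -0.0]
grip_width: -0.0001
gripper_force: 0.0
```

Request:
servo_tool(deltas="0 -40 0 0 0 0 0;0 -40 0 0 0 0 0;0 -40 0 0 0 0 0;0 -40 0 0 0 0 0;0 -40 0 0 0 0 0;0 -40 0 0 0 0 0;0 0 0 0 0 0 0;0 0 0 0 0 0 0")

```text
time_s: 12.8
position: [0.3087, -0.196, 0.2601]
tool_rot: [[0.238, 0.971, 0.0], [0.971, -0.238, 0.0], [0.0, -0.0, -1.0]]
ft_force: [-0.4, 0.5, 0.4]
grip_width: -0.0
gripper_force: 0.0
```

```bash
python3 - <<'E'
from h import *
s=env.observe();print(s["time_s"],cr(s["position"]),s["ft_force"])
p=env.get_image("side");q=env.get_image("top");w=cloud(q)
print("tail",rect(w,.104,.115,(.517,.017),.06))
print("lever",rect(w,.12,.14,(.42,.028),.06))
save(p,"a.png",(260,160,390,260,5));save(q,"b.png",(280,150,410,250,5))
a,b=[cv2.imread("pics/"+n) for n in("a.png","b.png")]
cv2.imwrite("pics/fin.png",cv2.resize(np.vstack([a,b]),None,fx=.6,fy=.6))
E
```

```text
12.8 [-155.  -247.   260.1] [-0.41426801  0.54001724  0.40165051]
tail (((514.1776123046875, 8.670101165771484), (99.06745147705078, 80.82413482666016), 75.34623718261719), 533, np.float64(0.10940199999835598))
lever (((429.8719482421875, 26.862136840820312), (38.8376579284668, 100.50829315185547), 71.27098083496094), 260, np.float64(0.12873092116226648))
```

View pics/fin.png

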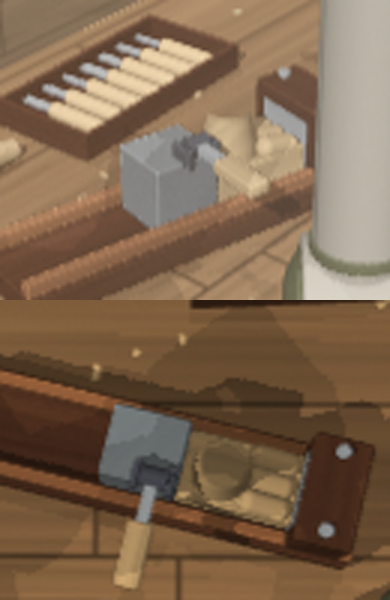

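The foot at (245,475) is snug between the tailstock (145,445) and the headstock (335,500). The lever at (135,540) is level, and nothing else has moved.

```bash
python3 -c "
from h import *
print(env.close_job())"
```

```text
the job is handed in; nothing more can be done
None
```

The foot is held snugly between headstock and tailstock, the clamp lever is pressed down to level, none of the bystanders was touched, and the job was handed in after about 13 s of the 45 s allowed.

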